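Set a slicer's thickness lever and hold a gauge on its run-in plate

ROBOT

A 6-joint arm with a two-finger parallel gripper is mounted at the origin on a cart in front of the work surface, level with it; the furniture and walls round the work are solid. World frame = base frame: x ahead of the robot, y to its left, z up, the work surface at z = 0. Lengths are in mm, angles in rad, forces in N, time in s.
With the tool pointing down it reaches from about 300 to 775 mm from the base axis. Payload 14.6 kg.
Tool frame: the origin (TCP) lies at the very end of the fingers, on their centre line; the grasp point (between the pads) lies 19 mm behind it (grip_point_offset is the distance from the TCP to the grasp point, in mm); z points along the fingers, y is the line along which they close (so a half turn about z gives the same grasp; the last joint's range is limited). The gripper opens to 94 mm and grips with 3 to 60 N. Pads are 16 mm wide; open, the fingers measure 119 mm over their backs; the gripper's body (75 mm by 177 mm) begins 78 mm behind the grasp point.
Start: joints at [-1.282, 0.3, 1.521, -0, 1.321, -0.067], TCP at [191.58, -515.545, 205.446] pointing down, gripper open.
Joint ranges: [-3.03, 3.03], [-0.79, 2.21], [0.23, 2.52], [-1.04, 4.18], [0, 3.07], [-2.55, 2.55]. Speed limits (rad/s): [2.22, 2.22, 2.57, 3.14, 3.14, 3.14].

INTERFACE

Orientations are given as [roll, pitch, yaw] about the fixed x, y, z axes, in that order (R = Rz(yaw) Ry(pitch) Rx(roll)).
In Python, from cell import read_state, camera, camera_info, sign_off, grip_point_offset gives the robot as it stands.
- The arm moves only by the shell command python3 -m handwheel 'ROWS' [FORCE]. ROWS is text: rows parted by semicolons, each of 5 numbers parted by spaces: the shift along the world's x, y, z in units of 40 mm (1.0 is 40 mm), then the turn about the world's z in units of 5 degrees (1.0 is 5 degrees), then the closure, from 0 (fully open) to 1 (shut). In form: dx dy dz yaw gripper; .... A call has 1 to 12 rows; each row shifts and turns the commanded pose from where the row before left it; what a row does not reach is not made up. A row lasts 1/12 s, in which the tool goes at most 41.7 mm and 7.16 degrees, less where a joint would pass 70% of its speed; a pose out of reach is approached as far as the arm can. A call is refused whole if a number of a shift passes 1 or a number of a turn 1, either way. A call with a gripper value outside its range is refused whole. The fingers move at their own pace and stop on an object; FORCE is the grip in N (left out, the last holds). Time passes only in rows, so rows that do not move let the fingers close. It gives the time, the measured TCP pose, the force, the opening and the grip force at its end, in the units of the state.
- read_state(): the state, without advancing time (a new reading comes with each control period).
- camera(name): name is "side" or "top" or "wrist"; returns (picture, depth): 400x640x3 uint8, red, green, blue; 400x640 float32, mm along the optical axis (not along the pixel's ray), 0 where there is no reading.
- camera_info(name): a dict with "intrinsics" (3x3 intrinsics, pixels), "k1" (the pictures are not rectified: a ray, as slopes to the right and down, at radius r is drawn at 1 + k1 r^2 times it, then the intrinsics apply), "world_from_camera" (4x4, takes a point from camera to world coordinates). Camera axes: x right, y down, z forward; pixel columns grow to the right and rows downward; lengths in mm; the calibration is good to about 2 mm. A picture is of the moment at which its call begins: read the wrist's pose just before it. camera_info takes no time and is no camera call; for the wrist camera it gives the pose at the moment of the call.
- sign_off(): hands the job in; it is judged then, once.
The state is a dict: "clock": time; "joints": joint angles; "qd": joint speeds; "effort": joint torques, N m; "eef_pos": TCP position; "eef_rot": TCP orientation; "wrist_force": force on the tool from outside, world axes, zero at the start; "moment": the same for the moment, N m; "finger_gap": finger opening in mm; "finger_force": force on a finger pad.
Only numpy, scipy, OpenCV 4.12 (cv2) and the standard library are available. Lean on these libraries where they do the work, as an engineer would, in place of code of your own. Each camera call takes 0.05 s, during which the arm holds its last target. There are 200 camera calls.

TASK

Set the vegetable slicer's thickness lever to the middle one of its three marks, where it stands square to the sloping deck. Then lift the plunger gauge out of its stand and hold its tip inside the ring engraved on the slicer's steel run-in plate, with the gauge square to the sloping plate and pressed gently, so that the plunger goes about half-way in and not to its stop. Finish while still holding it there with the gripper, with the lever still on its middle mark, and leave the other things on the worktop where they are.

Things in the scene. Friction and masses are not known exactly. Their poses are not given: they have to be found in the camera images.
- slicer: White plastic and steel vegetable slicer (mandoline), fixed on the worktop; about 300 mm long, 112 mm wide. Origin on the worktop below the deck's middle; x runs level from the low to the high end, z up. The deck (top surface 72 mm above the origin) slopes: it rises 20 degrees towards +x. Its side rails stand 4 mm above the deck. The lever is beside the right-hand (-y) rail, up to 77 mm above the deck.
- run_plate: The smooth steel plate on the higher half of the deck, 118 x 86 mm, 4 mm thick. Origin at the centre of its top face (the same point as point spot); x up the slope, y across, z is the plate's outward normal (20 degrees from vertical, leaning to the slicer's low end). The lever lowers it along its normal by 3 mm per rad; it does not give under light pressing.
- spot (a point): Centre of the engraved ring (20 mm diameter, a thin dark line) on the top face of the run-in plate.
- lever (a joint): Thickness lever, rad. 0: leans 0.8 rad towards the slicer's low end (first mark); 0.8: square to the deck (middle mark); 1.6: leans 0.8 rad towards the high end (third mark). It starts between 0 and 0.4, takes about 2 N at the knob to move and stays where it is left.
- lever_pivot (a point): Point on the lever's pivot axis, beside the right-hand rail at deck height, in the lever's plane of swing. The axis runs along the slicer's y; growing joint values swing the knob towards +x of the slicer.
- lever_knob (a point): Centre of the lever's black knob, 68 mm from lever_pivot: a short cylinder lying across the slicer (along its y), 18 mm diameter and 20 mm long with flat ends, on a 7 mm steel stem.
- stand: Steel stand of the gauge, fixed to the worktop: a round foot 84 mm wide with an upright tube of 34 mm outside and 17 mm inside diameter, top rim 72 mm high. Origin at the centre of its underside. It is on the left or the right of the slicer.
- gauge: Plunger gauge, 0.13 kg, hanging upright in the stand. Round grey handle of 26 mm diameter, with a flange of 34 mm at its lower end that rests on the stand's rim. Origin at the centre of the flange's underside, z up along the handle, whose top is at z = 86 mm; grip it anywhere from 15 to 75 mm. Below the flange a 12 mm steel spindle reaches to z = -34 mm and the thin plunger with its ball tip to z = -60 mm, so it must be lifted 65 mm to leave the stand.
- plunger (a joint): How far the gauge's plunger is pushed in, m: 0 out, 0.012 at its stop. It is sprung: about 1 N to start it, 2.9 N at 0.006, 4.6 N at the stop.
- gauge_tip (a point): Lowest point of the 8 mm ball tip on the end of the plunger; it moves with the plunger.
- tin: Plain ribbed food tin, 66 mm diameter, 86 mm high, standing loose on the other side of the slicer from the gauge stand. Leave it. Origin at its underside.
- green_mug: Green and white mug, 86 x 121 x 99 mm, loose bystander. Origin at its underside.
- spice_c: Spice jar with a green lid, 46 mm diameter, 106 mm high, loose bystander. Origin at its underside.
- teaspoon: Steel teaspoon, 132 mm long, loose bystander lying on the worktop.
Mind the look-alikes: they are no part of the job. Leave any blue look-alike of the gauge alone. What is shaped like the stand but turquoise is not meant.

How it is judged:
By the outcome, as a careful person would: the job done as asked, in the order asked, and still so for the second after the job is handed in, while the arm keeps its last pose, push and grip.
It also fails if it takes over 54 s, if anything falls off the work surface, if the arm or the gripper's body presses on something with over 40 N, if the wrist force passes 120 N, or if a joint passes its speed limit or range.

## Working session

There is one attempt and no reset: what is moved stays moved. The work goes in short steps, Python scripts to look and compute and a shell command to move; the robot and the scene stay as the last step left them, time stands still between calls to the robot, and variables do not carry over. Pictures are saved under pics/ and viewed, at most 13 in all, crops included, and the job is handed in when it is done.

```bash
mkdir -p pics; ls
cat > h.py <<'E'
import numpy as np, cv2
from cell import *
def ray(ci,u,v):
    K=np.array(ci["intrinsics"],float);T=np.array(ci["world_from_camera"],float)
    d=np.array([(u-K[0,2])/K[0,0],(v-K[1,2])/K[1,1]]);s=d.copy()
    for _ in range(20): s=d/(1+ci["k1"]*(s@s))
    return T[:3,3],T[:3,:3]@np.array([s[0],s[1],1.])
def onz(ci,u,v,z):
    o,d=ray(ci,u,v);return o+d*(z-o[2])/d[2]
def dep(ci,D,u,v):
    o,d=ray(ci,u,v);return o+d*D[int(v),int(u)]
def proj(ci,p):
    K=np.array(ci["intrinsics"],float);T=np.array(ci["world_from_camera"],float)
    q=T[:3,:3].T@(np.array(p)-T[:3,3]);s=q[:2]/q[2];s=s*(1+ci["k1"]*(s@s));return K[0,0]*s[0]+K[0,2],K[1,1]*s[1]+K[1,2]
def save(n,im,box=None,k=1):
    if box: im=im[box[1]:box[3],box[0]:box[2]]
    cv2.imwrite("pics/"+n+".png",cv2.cvtColor(cv2.resize(im,None,fx=k,fy=k,interpolation=cv2.INTER_CUBIC),cv2.COLOR_RGB2BGR))
E
python3 - <<'E'
from h import *
s=read_state();print(s)
for n in("side","top"):
    im,D=camera(n);ci=camera_info(n);save(n,im);np.savez("pics/"+n,im=im,D=D);print(n,ci)
a=cv2.imread("pics/top.png");b=cv2.imread("pics/side.png")
E
```

```text
pics
{'clock': 0.0, 'joints': array([-1.28162869e+00,  3.00484462e-01,  1.52160139e+00,  2.38456470e-05,
        1.32069830e+00, -6.66072391e-02]), 'qd': array([-0.00122429, -0.00014462, -0.00055372,  0.00107137, -0.00031404,
       -0.00083585]), 'effort': array([ 1.71175066e-04, -5.31809986e+01, -3.52742887e+01,  7.08244415e-02,
        2.43518804e-02, -6.75940259e-05]), 'eef_pos': array([ 191.49617907, -515.29712079,  204.87041099]), 'eef_rot': array([-3.14040533e+00, -1.02349723e-04,  3.55768901e-01]), 'wrist_force': array([-0.15327476, -0.63239716,  0.16944053]), 'moment': array([ 0.00092823, -0.01512859,  0.03502937]), 'finger_force': 0.0, 'finger_gap': 94.23142686281953}
side {'intrinsics': array([[417.96043972,   0.        , 321.08225294],
       [  0.        , 417.96043972, 203.77451578],
       [  0.        ,   0.        ,   1.        ]]), 'k1': -0.007127816807356516, 'world_from_camera': array([[-7.17834532e-01, -5.77762607e-01,  3.88463583e-01,
         1.35790548e+02],
       [-6.96198689e-01,  5.92021988e-01, -4.05977032e-01,
         3.72629096e+02],
       [ 4.57936574e-03, -5.61872170e-01, -8.27211396e-01,
         1.05919575e+03],
       [ 0.00000000e+00,  0.00000000e+00,  0.00000000e+00,
         1.00000000e+00]])}
top {'intrinsics': array([[469.8169002 ,   0.        , 319.10798414],
       [  0.        , 469.8169002 , 202.43815103],
       [  0.        ,   0.        ,   1.        ]]), 'k1': 0.019000282958048117, 'world_from_camera': array([[-2.47009603e-02, -9.96332597e-01,  8.19220340e-02,
         4.57587274e+02],
       [-9.99692461e-01,  2.47982556e-02,  1.70241719e-04,
        -9.36455626e+01],
       [-2.20114091e-03, -8.18926347e-02, -9.96638727e-01,
         1.37751490e+03],
       [ 0.00000000e+00,  0.00000000e+00,  0.00000000e+00,
         1.00000000e+00]])}
```

```bash
sleep 1
```

```text
(no output)
```

View pics/top.png

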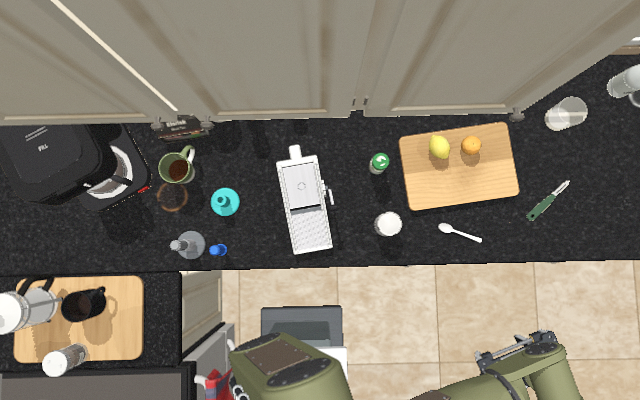

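View pics/side.png

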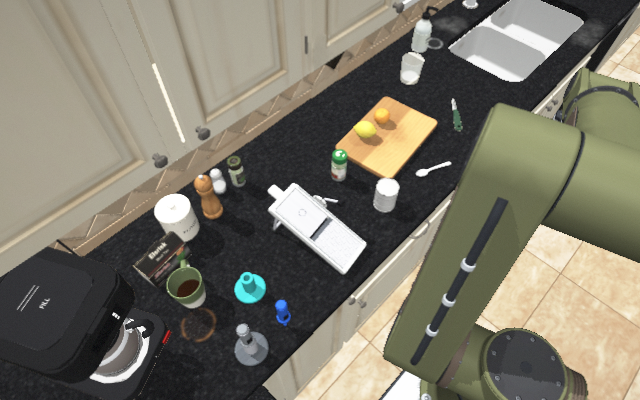

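Run:
```python
from h import *
z=np.load("pics/top.npz");im,D=z["im"],z["D"];ci=camera_info("top")
for n,(u,v) in dict(ring=(301,186),deck_lo=(312,235),plate_hi=(299,170),stand=(190,255),gtop=(175,246),turq=(227,203),blue=(214,250),tin=(388,224),spice=(379,161),mug=(178,170),k1=(331,198),k2=(326,187),handle=(294,152),mugh=(190,152)).items(): print(n,dep(ci,D,u,v).round(0))
z2=np.load("pics/side.npz");im2,D2=z2["im"],z2["D"];c2=camera_info("side")
for n,(u,v) in dict(ring=(302,212),gtop=(243,330),foot=(262,352),lever=(330,200)).items(): print(n,dep(c2,D2,u,v).round(0))
# slicer outline: white pixels mask
hsv=cv2.cvtColor(im,cv2.COLOR_RGB2HSV)
a=cv2.resize(im[140:262,265:345],None,fx=6,fy=6,interpolation=cv2.INTER_CUBIC)[:600]
b=cv2.resize(im2[170:280,255:375],None,fx=5,fy=5,interpolation=cv2.INTER_CUBIC)
c=np.zeros((600,800,3),np.uint8);c[:600,:300]=cv2.resize(im[140:260,270:340],(350,600),interpolation=cv2.INTER_CUBIC)[:,:300];c[:450,310:800]=cv2.resize(im2[170:260,262:360],(490,450),interpolation=cv2.INTER_CUBIC)
save("c1",c)
```

```text
ring [610. -45.  93.]
deck_lo [475. -71.  43.]
plate_hi [652. -41. 108.]
stand [427. 283.  11.]
gtop [454. 280. 161.]
turq [572. 168.  49.]
blue [441. 184. 143.]
tin [ 500. -281.   89.]
spice [ 672. -260.  107.]
mug [671. 309.  41.]
k1 [ 573. -126.  111.]
k2 [ 605. -113.   94.]
handle [699. -29. 126.]
mugh [724. 277.  33.]
ring [608. -45.  94.]
gtop [450. 285. 157.]
foot [427. 273.  10.]
lever [ 576. -124.  102.]
```

View pics/c1.png

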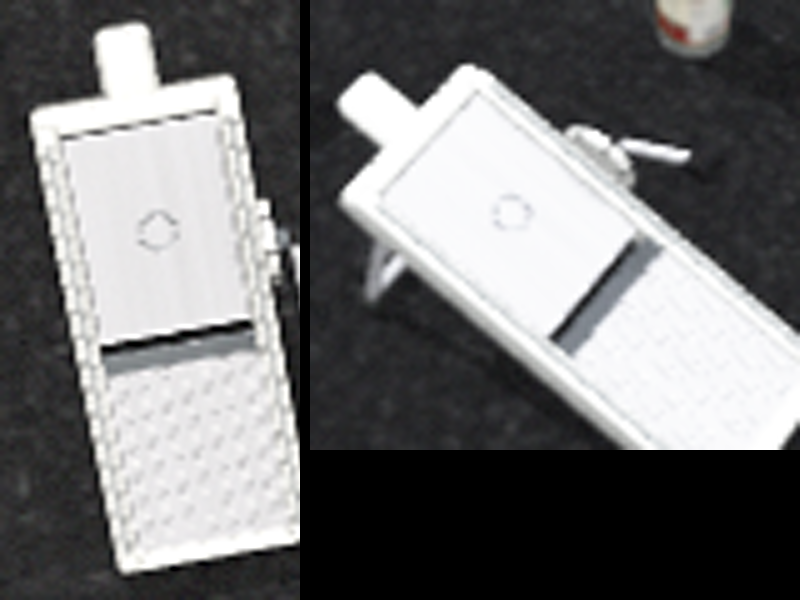

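```bash
python3 - <<'E'
from h import *
z=np.load("pics/top.npz");im,D=z["im"],z["D"];ci=camera_info("top")
m=(im.min(2)>150);m[:,:265]=0;m[:,345:]=0;m[:160]=0;m[262:]=0
vs,us=np.nonzero(m);P=np.array([dep(ci,D,u,v) for u,v in zip(us,vs)])
k=(P[:,2]>10)&(P[:,2]<140);P=P[k]
r=cv2.minAreaRect(P[:,:2].astype(np.float32));print(r)
for _ in range(4):
    A=np.c_[P[:,:2],np.ones(len(P))];c=np.linalg.lstsq(A,P[:,2],rcond=None)[0];e=P[:,2]-A@c;P=P[abs(e)<5]
n=np.array([-c[0],-c[1],1]);n/=np.linalg.norm(n);print(n,np.degrees(np.arccos(n[2])),np.degrees(np.arctan2(-n[1],-n[0])),c, len(P))
E
python3 -m handwheel '0.6 0.68 0.3 -1 0;0.6 0.68 0.3 -1 0;0.6 0.68 0.3 0 0;0.6 0.68 0.3 0 0;0.6 0.68 0.3 0 0;0.6 0.68 0.3 0 0;0.6 0.68 0.3 0 0;0.6 0.68 0.3 0 0;0.6 0.68 0.3 0 0;0.6 0.68 0.3 0 0;0.6 0.68 0.3 0 0;0.6 0.68 0 0 0'
```

```text
((559.7942504882812, -64.47579193115234), (258.64324951171875, 133.36865234375), 8.650511741638184)
[-0.33769814 -0.04004933  0.94040205] 19.880814185578277 6.763406263139554 [ 3.59099744e-01  4.25874583e-02 -1.23605486e+02] 2912
clock: 1.1
eef_pos: [480.8, -187.7, 339.6]
eef_rot: [3.14, -0.002, 0.181]
wrist_force: [0.2, -0.4, 0.8]
finger_gap: 93.9
finger_force: 0.0
```

```bash
python3 -m handwheel '0.5 0.75 0 0 0;0.5 0.7 0 0 0;0 0 0 0 0;0 0 0 0 0'
python3 - <<'E'
from h import *
s=read_state();ci=camera_info("wrist");im,D=camera("wrist");save("w1",im);np.savez("pics/w1",im=im,D=D,T=ci["world_from_camera"]);print(s["eef_pos"],ci["world_from_camera"].round(3))
E
```

```text
clock: 1.43
eef_pos: [520.0, -130.0, 336.8]
eef_rot: [-3.141, 0.001, 0.184]
wrist_force: [-1.2, -0.3, -0.1]
finger_gap: 93.8
finger_force: 0.0
[ 520.01669093 -129.97818424  336.80557652] [[ 1.83000e-01 -9.53000e-01 -2.42000e-01  5.91197e+02]
 [-9.83000e-01 -1.77000e-01 -4.40000e-02 -1.17794e+02]
 [-1.00000e-03  2.46000e-01 -9.69000e-01  5.15735e+02]
 [ 0.00000e+00  0.00000e+00  0.00000e+00  1.00000e+00]]
```

View pics/w1.png

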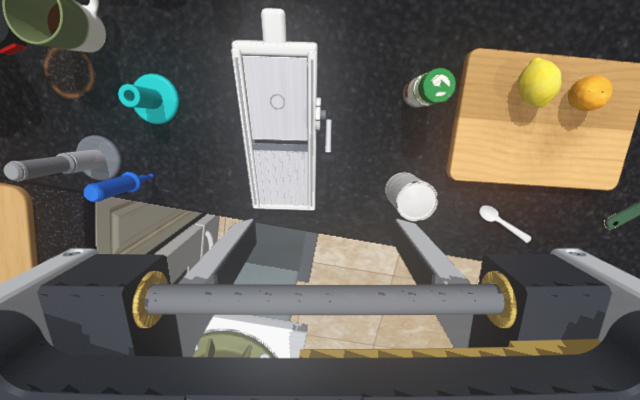

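Run:
```python
from h import *
z=np.load("pics/w1.npz");im,D,T=z["im"],z["D"],z["T"];ci=camera_info("wrist");ci["world_from_camera"]=T
print("ring",dep(ci,D,278,102))
for v in range(96,172,4): print(v,[int(dep(ci,D,u,v)[2]) for u in range(312,346,2)])
# white rail edges for yaw
for (u,v) in [(233,45),(250,207),(316,45),(315,207)]: print(dep(ci,D,u,v).round(1))
for (u,v) in [(319,113),(327,124),(328,150)]: print(dep(ci,D,u,v).round(1))
save("w1c",im,(300,85,360,175),6)
```

```text
ring [610.02311008 -46.31679473  92.21927171]
96 [102, 100, 98, 1, 0, 0, -1, 1, 0, 0, 0, 0, 0, 0, 0, 0, 0]
100 [98, 97, 95, 101, 101, 0, -1, -1, -1, 0, -1, 0, 0, -2, 0, 0, 0]
104 [97, 97, 105, 106, 107, 0, 0, -1, -1, 0, 0, 0, -1, -1, 0, 0, 0]
108 [96, 94, 109, 109, 107, -1, 0, 0, 92, 90, -1, -2, -1, -1, 0, 0, 0]
112 [93, 92, 109, 111, 100, 91, 91, 0, 94, 96, 0, 0, -1, -1, -1, 0, 0]
116 [92, 90, 110, 110, 93, 93, 93, -1, 96, 97, 0, -1, 1, 1, 0, -1, 0]
120 [89, 89, 110, 109, 81, 0, 1, 0, 95, 96, 0, -2, 0, 0, 0, 0, 0]
124 [86, 84, 105, 108, 71, -2, 0, -2, 97, 96, 0, 0, -1, -1, 1, 0, 0]
128 [86, 83, 99, 101, 0, -1, -1, 0, 102, 99, 0, 0, 0, 0, 0, 0, 0]
132 [83, 81, 65, 0, 0, 0, -1, -1, 104, 104, 0, 0, -1, -1, 1, 0, 0]
136 [79, 78, 61, -2, 0, 0, 0, 104, 109, 105, -1, 0, 0, -1, 0, 0, 0]
140 [79, 78, 54, -1, -1, -2, 0, 107, 110, 109, -1, 0, 0, 1, 2, 0, 0]
144 [76, 74, -1, 0, 0, 0, 0, 111, 112, 112, 0, -2, -1, 0, 0, 1, -1]
148 [73, 73, 0, 0, 0, -1, 0, 115, 115, 115, 1, 0, 0, 1, 0, -2, 1]
152 [71, 72, 0, 0, 0, 120, 122, 121, 122, 121, 121, 119, 0, 0, -2, 0, 0]
156 [68, 68, -1, -2, 0, 127, 125, 127, 127, 127, 127, 127, 0, 0, -1, 0, 1]
160 [66, 64, 0, -1, -1, 128, 126, 128, 128, 129, 127, 129, 0, 0, -1, 2, 0]
164 [65, 62, -1, 0, -1, 121, 122, 121, 121, 121, 122, 120, 0, 0, 0, 2, 0]
168 [62, 60, -1, 0, 0, 0, 0, 0, -1, 0, 0, 0, 0, 0, 0, -1, 0]
[669.   18.  116.4]
[414.2  -5.6   1.2]
[688.6 -88.6 115.1]
[ 436.  -128.4   -2.2]
[ 605.1 -107.7  109.7]
[ 592.5 -121.5   95.7]
[ 557.8 -129.3  118.6]
```

View pics/w1c.png

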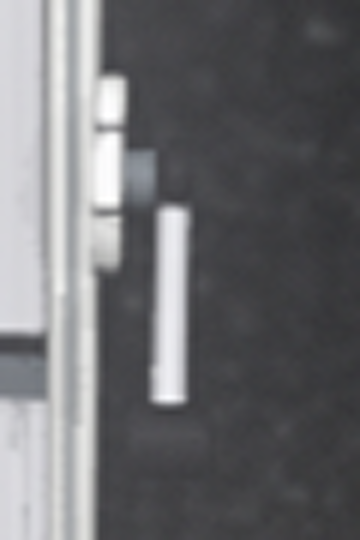

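```bash
cat >> h.py <<'E'
def wload(n):
    z=np.load(f"pics/{n}.npz");ci=camera_info("wrist");ci["world_from_camera"]=z["T"];return z["im"],z["D"],ci
def cloud(ci,D,b):
    return np.array([[dep(ci,D,u,v) for u in range(b[0],b[2])] for v in range(b[1],b[3])])
E
python3 - <<'E'
from h import *
im,D,ci=wload("w1")
L=[];R=[]
for v in range(60,200,2):
    row=im[v,225:325].min(1)>150
    us=np.nonzero(row)[0]+225
    P=[dep(ci,D,u,v) for u in us]; us=[(u,p) for u,p in zip(us,P) if 40<p[2]<125 ]
    L.append(us[0][1]); R.append(us[-1][1])
for X in(L,R):
    X=np.array(X)
    k=np.ones(len(X),bool)
    for _ in range(4):
        c=np.polyfit(X[k,0],X[k,1],1);e=X[:,1]-np.polyval(c,X[:,0]);k=abs(e)<max(1.5,1.5*np.median(abs(e)))
    print(np.degrees(np.arctan(c[0])),c,k.sum(),X[[0,-1]].round())
K=cloud(ci,D,(318,148,340,170)).reshape(-1,3);K=K[K[:,2]>116]
print("knob",K.min(0),K.max(0),K.mean(0))
H=cloud(ci,D,(321,108,328,126)).reshape(-1,3);H=H[H[:,2]>86];print("hub",H.min(0),H.max(0),np.median(H,0))
B=cloud(ci,D,(315,98,322,134)).reshape(-1,3);B=B[(B[:,2]>99)];print("boss",B.min(0),B.max(0))
P=cloud(ci,D,(255,62,300,136)).reshape(-1,3)
A=np.c_[P[:,:2],np.ones(len(P))];k=np.ones(len(P),bool)
for _ in range(4): c=np.linalg.lstsq(A[k],P[k,2],rcond=None)[0];k=abs(P[:,2]-A@c)<2
n=np.array([-c[0],-c[1],1]);n/=np.linalg.norm(n);print(n,np.degrees(np.arccos(n[2])),np.degrees(np.arctan2(-n[1],-n[0])),c@[610,-46,1])
g=im[85:120,262:294].min(2);v,u=np.nonzero(g<150);print("ringpx",u.mean()+262,v.mean()+85,len(u),u.min()+262,u.max()+262,v.min()+85,v.max()+85)
E
```

```text
9.024561010674141 [  0.15882389 -86.41075109] 67 [[651.  16. 115.]
 [445. -19.  41.]]
8.565056921020739 [ 1.50612017e-01 -1.93069505e+02] 53 [[ 671.  -92.  114.]
 [ 464. -121.   40.]]
knob [ 537.27635451 -141.19397031  116.38179171] [ 591.19668021 -117.79360895  515.7354652 ] [ 549.14280293 -130.38165065  135.49843446]
hub [ 591.12148918 -121.75207155   87.80062432] [ 611.52441401 -109.32101514  515.7354652 ] [ 603.51873929 -114.04935389   92.79485257]
boss [ 584.07124228 -117.79360895   99.02837326] [ 624.4675007  -100.51329114  515.7354652 ]
[-0.34156639 -0.04407047  0.93882384] 20.145036001634278 7.3519484715891235 92.5173897762394<stdin>:23: RuntimeWarning: Mean of empty slice.
  ret = ret.dtype.type(ret / rcount)
Traceback (most recent call last):
ValueError: zero-size array to reduction operation minimum which has no identity
```

```bash
python3 - <<'E'
from h import *
im,D,ci=wload("w1")
K=cloud(ci,D,(318,148,340,170)).reshape(-1,3);K=K[(K[:,2]>116)&(K[:,2]<140)]
print("knob",K.min(0),K.max(0),K.mean(0)); c,s=np.cos(.152),np.sin(.152)
U=np.c_[K[:,0]*c+K[:,1]*s,K[:,2]];A=np.c_[2*U,np.ones(len(U))];x=np.linalg.lstsq(A,(U**2).sum(1),rcond=None)[0];print("circle",x[:2],np.sqrt(x[2]+x[0]**2+x[1]**2), "top",K[K[:,2]>126].mean(0))
B=cloud(ci,D,(315,96,322,136)).reshape(-1,3);B=B[(B[:,2]>99)&(B[:,2]<140)];print("boss",B.min(0),B.max(0))
H=cloud(ci,D,(322,106,328,122)).reshape(-1,3);H=H[(H[:,2]>88)&(H[:,2]<140)];print("hub",H.round(0)[::3].tolist())
g=im[88:118,266:292].astype(int).min(2);print(g.min(),np.median(g));v,u=np.nonzero(g<np.median(g)-25);print("ringpx",u.mean()+266,v.mean()+88,len(u),u.min()+266,u.max()+266,v.min()+88,v.max()+88)
E
python3 -m handwheel '0.7 0 0 -0.4 0.4;0 0 -1 0 0.4;0 0 -1 0 0.4;0 0 -1 0 0.4'
```

```text
knob [ 537.27635451 -141.19397031  116.38179171] [ 558.99294341 -120.31703177  129.32048102] [ 548.05332424 -130.70776572  125.64773418]
circle [520.98392464 119.07267377] 8.992017245527544 top [ 546.97804499 -130.51309371  127.50320071]
boss [ 584.07124228 -111.16499999   99.02837326] [ 624.4675007  -100.51329114  112.28419681]
hub [[611.0, -111.0, 92.0], [612.0, -115.0, 90.0], [610.0, -114.0, 92.0], [608.0, -113.0, 92.0], [606.0, -112.0, 94.0], [607.0, -116.0, 93.0], [606.0, -115.0, 94.0], [604.0, -113.0, 94.0], [602.0, -112.0, 93.0], [603.0, -117.0, 94.0], [602.0, -117.0, 93.0], [600.0, -116.0, 91.0], [598.0, -113.0, 89.0], [599.0, -120.0, 94.0]]
160 214.0
ringpx 276.8305084745763 101.89830508474576 59 270 284 94 109
clock: 1.82
eef_pos: [547.0, -132.5, 216.1]
eef_rot: [3.141, -0.001, 0.145]
wrist_force: [1.6, 0.0, -0.6]
finger_gap: 70.8
finger_force: 0.0
```

```bash
python3 -m handwheel '0 0.05 -0.9 0 0.4;0 0 -0.9 0 0.4;0 0 -0.9 0 0.4;0 0 0 0 0.4;0 0 0 0 1;0 0 0 0 1;0 0 0 0 1;0 0 0 0 1;0 0 0 0 1;0 0 0 0 1;0 0 0 0 1;0 0 0 0 1' 8
```

```text
clock: 2.82
eef_pos: [547.7, -129.4, 110.0]
eef_rot: [3.141, -0.001, 0.146]
wrist_force: [-1.4, -2.1, 4.6]
finger_gap: 20.1
finger_force: 8.0
```

```bash
python3 -m handwheel '0.13 0.02 0.21 0 1;0.16 0.024 0.186 0 1;0.184 0.028 0.161 0 1;0.205 0.031 0.132 0 1;0.222 0.034 0.1 0 1;0 0 0 0 1;0 0 0 0 1'
```

```text
clock: 3.4
eef_pos: [584.3, -123.8, 141.7]
eef_rot: [3.141, -0.002, 0.147]
wrist_force: [1.4, -2.9, 4.2]
finger_gap: 20.2
finger_force: 8.0
```

```bash
python3 -m handwheel '0 0 0 0 0.5;0 0 0 0 0.5;0 0 0 0 0.5;0 0 1 0 0.5;0 0 1 0 0;-0.6 0 1 0 0;-0.6 0 1 0 0;0 0 1 0 0;0 0 0 0 0;0 0 0 0 0'
python3 - <<'E'
from h import *
s=read_state();ci=camera_info("wrist");im,D=camera("wrist");save("w2",im);np.savez("pics/w2",im=im,D=D,T=ci["world_from_camera"])
im,D,ci=wload("w2");u,v=proj(ci,(575,-126,150));print(s["eef_pos"],u,v);u,v=int(u),int(v)
K=cloud(ci,D,(u-30,v-30,u+30,v+30)).reshape(-1,3);K=K[(K[:,2]>146)&(K[:,2]<190)&(K[:,1]<-108)];print(len(K),K.min(0),K.max(0))
c,s=np.cos(.152),np.sin(.152);U=np.c_[K[:,0]*c+K[:,1]*s,K[:,2]];A=np.c_[2*U,np.ones(len(U))];x=np.linalg.lstsq(A,(U**2).sum(1),rcond=None)[0]
d=x[:2]-[580.8,86.7];print("knob",x[:2],np.sqrt(x[2]+x[0]**2+x[1]**2),d,np.hypot(*d),"q",1.149-np.arctan2(-d[0],d[1]))
E
```

```text
clock: 4.23
eef_pos: [540.9, -123.6, 334.5]
eef_rot: [3.14, -0.004, 0.146]
wrist_force: [0.0, 0.3, -1.4]
finger_gap: 82.9
finger_force: 0.0
[ 540.90909005 -123.64769636  334.45492117] 328.9062455206649 156.05020680595578
219 [ 569.21188251 -136.4659105   150.78020487] [ 587.95133318 -115.49157289  159.33435754]
knob [552.86379292 150.30405505] 7.932064407615223 [-27.93620708  63.60405505] 69.46875186082248 q 0.7351463501918916
```

Run:
```python
from h import *
im,D,ci=wload("w2");c,s=np.cos(.152),np.sin(.152)
P=cloud(ci,D,(270,60,370,200)).reshape(-1,3);al=P[:,0]*c+P[:,1]*s;la=-P[:,0]*s+P[:,1]*c
for n,k in dict(knob=(P[:,2]>150)&(P[:,2]<165),).items(): print(n,k.sum(),al[k].min(),al[k].max(),la[k].min(),la[k].max())
lk=la[k].mean()
m=(la>lk-10)&(la<lk+20)&(P[:,2]>85)&(P[:,2]<175)
for a,l,z in sorted(zip(al[m].round(1),la[m].round(1),P[m][:,2].round(1)),key=lambda t:(round(t[1]/3),t[0]))[::4]: print(a,l,z,end='; ')
print(proj(ci,(605,-114,93)))
save("w2c",im,(300,85,360,175),6)
```

```text
knob 219 544.2363047322314 561.0840972126347 -221.94433500349157 -202.6700716289272
546.0 -220.6 155.3; 548.7 -220.5 156.8; 552.6 -221.7 157.3; 556.3 -220.5 156.7; 558.6 -220.6 154.7; 561.0 -220.6 152.6; 546.1 -218.0 155.3; 548.8 -219.2 156.9; 551.4 -220.4 158.5; 552.8 -219.1 159.0; 555.2 -217.9 158.1; 557.6 -217.9 157.2; 559.9 -218.0 154.5; 544.4 -215.6 151.9; 547.4 -215.5 155.6; 550.2 -216.6 158.3; 552.8 -215.4 158.8; 555.1 -215.4 156.8; 557.5 -216.7 155.8; 559.8 -215.5 153.4; 561.3 -214.6 137.6; 565.9 -214.9 126.8; 570.8 -215.2 115.1; 575.8 -215.6 100.3; 544.5 -211.7 153.0; 547.5 -211.6 156.6; 548.8 -214.1 157.1; 550.3 -214.1 158.9; 552.7 -212.8 158.3; 553.9 -212.9 157.3; 555.3 -214.1 158.7; 557.6 -211.6 156.3; 558.7 -212.9 155.0; 560.0 -214.2 155.1; 561.3 -213.3 138.5; 563.6 -213.4 133.1; 566.0 -212.1 129.2; 568.4 -212.3 123.2; 570.8 -213.8 116.9; 573.4 -212.5 111.6; 576.0 -212.6 107.1; 578.6 -214.2 99.4; 581.4 -212.8 96.3; 584.2 -212.8 95.1; 587.1 -212.8 94.6; 589.9 -212.9 90.5; 545.9 -209.1 153.8; 548.8 -209.1 156.5; 551.5 -209.1 158.4; 553.9 -209.1 157.1; 556.4 -209.1 157.5; 5
[... 1327 characters left out ...]
 107.2; 573.4 -195.5 109.5; 576.3 -195.7 113.2; 579.0 -195.6 111.0; 581.7 -195.7 111.5; 584.5 -195.7 109.8; 587.2 -195.7 109.8; 589.9 -195.7 109.3; 592.7 -194.3 108.5; 595.4 -195.7 107.0; 598.2 -195.7 102.9; 601.1 -195.6 99.1; 604.2 -194.0 90.4; 581.4 -192.2 89.2; 587.2 -192.4 91.7; 592.8 -192.5 94.1; 598.4 -192.7 97.4; 604.0 -192.7 95.3; 609.3 -192.9 99.1; 614.7 -193.0 101.0; 619.8 -193.2 104.3; 625.4 -193.2 101.4; 630.7 -193.2 101.7; 635.0 -193.2 99.0; 637.6 -192.2 109.9; 639.9 -192.3 111.6; 642.2 -192.4 113.6; 644.9 -193.2 94.3; 647.6 -193.2 93.7; 652.1 -192.6 114.9; 656.9 -192.7 116.3; 662.2 -192.7 114.2; 667.9 -192.7 110.6; (np.float64(323.17339726388366), np.float64(130.4580943369373))
```

View pics/w2c.png

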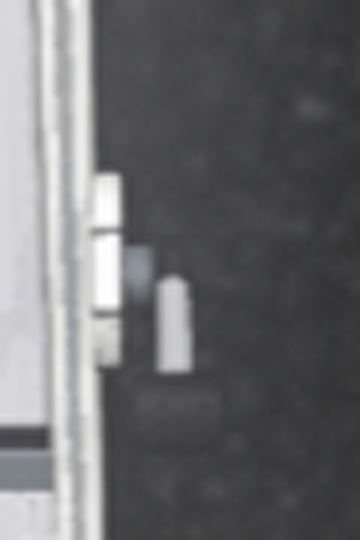

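```bash
python3 -m handwheel '0.95 -0.05 0 0 0.4;0 0 -1 0 0.4;0 0 -1 0 0.4;0 0 -1 0 0.4;0 0 -1 0 0.4;0 0 -0.9 0 0.4;0 0 0 0 0.4;0 0 0 0 1;0 0 0 0 1;0 0 0 0 1;0 0 0 0 1;0 0 0 0 1' 25
python3 -m handwheel '0 0 0 0 1;0.05 0.01 0.02 0 1;0.06 0.01 0.02 0 1;0 0 0 0 1;0 0 0 0 1;0 0 0 0 1'
python3 -m handwheel '0 0 0 0 0.5;0 0 0 0 0.5;0 0 0 0 0.5;0 0 1 0 0.5;0 0 1 0 0.3;-0.5 0 1 0 0;-0.5 0 1 0 0;0 0 1 0 0;0 0 0 0 0;0 0 0 0 0'
cat > q.py <<'E'
from h import *
import sys
def q(n):
    im,D,ci=wload(n);c,s=np.cos(.152),np.sin(.152)
    P=cloud(ci,D,(270,60,370,200)).reshape(-1,3);a=P[:,0]*c+P[:,1]*s;l=-P[:,0]*s+P[:,1]*c;z=P[:,2]
    k=(z>147)&(z<165)&(l<-195);ka=(a[k].min()+a[k].max())/2;kz=np.sort(z[k])[-20:].mean()-8.5
    h=(l<-201)&(l>-208)&(z>87)&(z<100);ha=(a[h].min()+a[h].max())/2
    t=(l<-207)&(l>-216)&(z>102)&(z<136);p=np.polyfit(z[t],a[t],1)
    print("knob",ka,kz,"hub",ha,"q knob",1.149-np.arctan2(ha-ka,kz-86.7),"q stem",1.149-np.arctan(-p[0]),t.sum())
if __name__=="__main__":
    n=sys.argv[1]
    ci=camera_info("wrist");im,D=camera("wrist");np.savez(f"pics/{n}",im=im,D=D,T=ci["world_from_camera"])
    q("w2");q(n)
E
python3 q.py w3
```

```text
clock: 5.28
eef_pos: [579.2, -125.8, 137.9]
eef_rot: [3.141, -0.002, 0.146]
wrist_force: [-0.2, -0.1, -1.0]
finger_gap: 26.3
finger_force: 0.0
clock: 5.78
eef_pos: [582.7, -124.2, 138.7]
eef_rot: [-3.141, 0.001, 0.147]
wrist_force: [-5.1, 4.7, 6.1]
finger_gap: 19.7
finger_force: 25.0
clock: 6.62
eef_pos: [546.3, -125.1, 334.9]
eef_rot: [3.14, -0.004, 0.146]
wrist_force: [-0.0, 0.0, -0.4]
finger_gap: 82.9
finger_force: 0.0
knob 552.660200972433 150.35267286333624 hub 580.6238382534286 q knob 0.7350663307996952 q stem 0.7240245731733165 61
knob 556.689806385303 151.5364722407411 hub 580.7968931159323 q knob 0.7930257461577053 q stem 0.7748258960201245 55
```

```bash
python3 -m handwheel '-0.33 0.91 0 0 0;-0.33 0.91 0 0 0;-0.33 0.91 0 0 0;-0.33 0.91 0 0 0;-0.33 0.91 0 0 0;-0.33 0.91 0 0 0;-0.33 0.91 0 0 0;-0.33 0.91 0 0 0;-0.33 0.91 0 0 0;-0.33 0.91 0 0 0;-0.33 0.91 0 0 0;0 0 0 0 0'
python3 - <<'E'
from h import *
s=read_state();ci=camera_info("wrist");im,D=camera("wrist");save("w4",im);np.savez("pics/w4",im=im,D=D,T=ci["world_from_camera"]);print(s["eef_pos"],s["eef_rot"])
im,D,ci=wload("w4");P=cloud(ci,D,(100,20,540,220)).reshape(-1,3);C=im[20:220,100:540].reshape(-1,3).astype(int)
k=(P[:,2]>152)&(P[:,2]<164)&(abs(P[:,1]-280)<40);Q=P[k];print("top",len(Q),Q.min(0),Q.max(0),cv2.minEnclosingCircle(Q[:,:2].astype(np.float32)))
b=(C[:,2]>C[:,0]+60)&(C[:,2]>C[:,1]+40)&(P[:,2]<200);Q=P[b];print("blue",len(Q),Q.min(0),Q.max(0));Q=Q[Q[:,2]>Q[:,2].max()-8];print(Q.mean(0))
E
```

```text
clock: 7.67
eef_pos: [398.2, 280.0, 330.7]
eef_rot: [3.141, 0.003, 0.151]
wrist_force: [-1.0, -0.6, -0.2]
finger_gap: 94.0
finger_force: 0.0
[398.21113809 280.02998228 330.69421897] [3.14143482e+00 3.13492031e-03 1.51240018e-01]
top 352 [445.05208357 270.33443441 152.21500991] [469.83080994 296.14369087 160.17376075] ((457.3719177246094, 283.31085205078125), 13.305051803588867)
blue 628 [416.62791218 125.01318357  -2.07947604] [458.4472064  201.11664566 147.34042064]
[442.42837829 186.45858051 144.41509312]
```

View pics/w4.png

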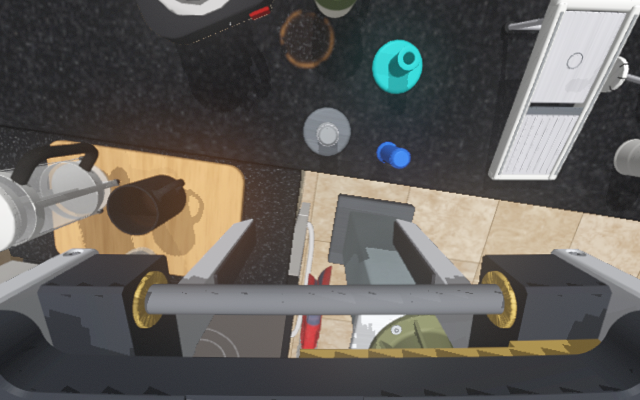

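```bash
python3 -m handwheel '0.75 0.04 0 0 0.36;0.74 0.04 0 0 0.36;0 0 -0.97 0 0.36;0 0 -0.97 0 0.36;0 0 -0.97 0 0.36;0 0 -0.97 0 0.36;0 0 -0.97 0 0.36;0 0 -0.97 0 0.36;0 0 0 0 0.36;0 0 0 0 0.36'
python3 -m handwheel '0 0 0 0 1;0 0 0 0 1;0 0 0 0 1;0 0 0 0 1;0 0 0 0 1;0 0 0 0 1' 15
```

```text
clock: 8.55
eef_pos: [459.8, 277.6, 98.7]
eef_rot: [3.14, 0.004, 0.145]
wrist_force: [1.2, -0.5, 0.6]
finger_gap: 60.3
finger_force: 0.0
clock: 9.05
eef_pos: [460.6, 279.6, 100.7]
eef_rot: [-3.14, -0.002, 0.146]
wrist_force: [-0.6, 9.6, 1.9]
finger_gap: 27.3
finger_force: 14.8
```

```bash
python3 -m handwheel '-0.04 0.1 0 0 1;0 0 0.4 0 1;0 0 0.4 0 1;0 0 0.4 0 1;0 0 0 0 1;0 0 0 0 1' 15;python3 - <<'E'
from h import *
s=read_state();print(s["eef_pos"])
for n in("side",):
    im,D=camera(n);ci=camera_info(n);np.savez("pics/side2",im=im,D=D);u,v=proj(ci,(457,283,120));print(u,v)
    u,v=int(u),int(v);save("s2",im,(u-70,max(0,v-60),u+70,min(400,v+60)),5)
E
```

```text
clock: 9.55
eef_pos: [458.7, 282.8, 147.8]
eef_rot: [-3.141, -0.001, 0.146]
wrist_force: [-0.0, -0.0, -1.9]
finger_gap: 25.8
finger_force: 15.0
[458.73183901 282.75418503 147.83757858]
244.30599340473213 332.4480261726176
```

View pics/s2.png

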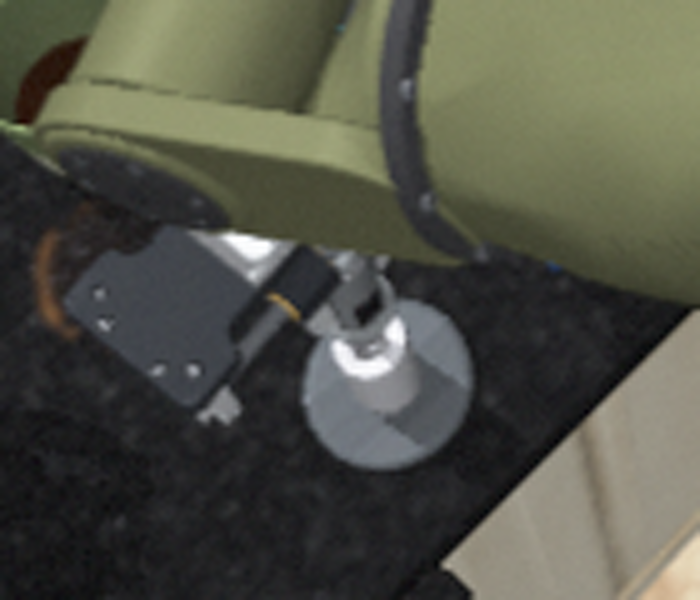

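```bash
python3 -m handwheel '0 0 0 0 1;0 0 0 0 1;-0.1 -0.015 0 0 1;-0.1 -0.015 0 0 1;-0.1 -0.015 0 0 1;-0.1 -0.015 0 0 1;-0.1 -0.015 0 0 1;-0.1 -0.015 0 0 1;-0.1 -0.015 0 0 1;-0.1 -0.015 0 0 1;-0.1 -0.015 0 0 1;0 0 0 0 1' 6
python3 - <<'E'
from h import *
s=read_state();print(s["eef_pos"])
ci=camera_info("wrist");im,D=camera("wrist");np.savez("pics/w5",im=im,D=D,T=ci["world_from_camera"])
im,D,ci=wload("w5");u,v=proj(ci,(420,278,167));print(u,v, proj(ci,(408,276,203)))
save("w5",im,(220,100,440,260),3.5)
E
```

```text
clock: 10.6
eef_pos: [422.0, 277.3, 147.9]
eef_rot: [-3.142, 0.0, 0.147]
wrist_force: [-0.9, 0.5, -1.4]
finger_gap: 25.8
finger_force: 6.0
[422.04041153 277.29843    147.91153984]
321.1087799616407 247.99737639975194 (np.float64(320.87715567579687), np.float64(300.4366426448777))
```

View pics/w5.png

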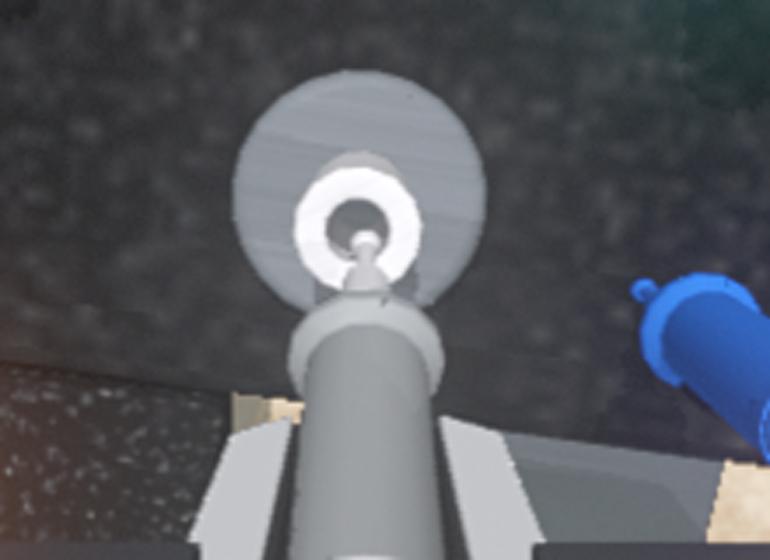

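```bash
cat > tilt.py <<'E'
from h import *
from scipy.optimize import least_squares
import sys
c,s=np.cos(.152),np.sin(.152)
def tilt(n,G):
    im,D,ci=wload(n);P=cloud(ci,D,(290,170,350,275)).reshape(-1,3)
    Q=P-G;X=np.c_[Q[:,0]*c+Q[:,1]*s,-Q[:,0]*s+Q[:,1]*c,Q[:,2]]
    X=X[(abs(X[:,1])<11)&(X[:,2]>-30)&(X[:,2]<38)&(abs(X[:,0]+.2*X[:,2]-8)<22)]
    f=lambda p:(lambda d:np.linalg.norm(np.cross(X-[p[0],p[1],0],d/np.linalg.norm(d)),axis=1)-13)(np.array([p[2],p[3],1]))
    r=least_squares(f,[0,0,-.3,0],loss="soft_l1");p=r.x
    print(len(X),"axis at grip height (along,lat):",p[:2].round(2),"lean back deg",np.degrees(np.arctan(-p[2])).round(2),"lat deg",np.degrees(np.arctan(p[3])).round(2),"rms",np.median(abs(f(p))).round(2));return p
if __name__=="__main__":
    st=read_state();n=sys.argv[1]
    if n!="w5":
        ci=camera_info("wrist");im,D=camera("wrist");np.savez(f"pics/{n}",im=im,D=D,T=ci["world_from_camera"])
    tilt(n,st["eef_pos"]+[0,0,19])
E
python3 tilt.py w5
```

```text
2766 axis at grip height (along,lat): [ 0.71 -1.05] lean back deg 16.74 lat deg 0.13 rms 0.27
```

```bash
python3 -m handwheel '-0.06 -0.009 0 0 1;-0.06 -0.009 0 0 1;-0.05 -0.008 0 0 1;0 0 0 0 1;0 0 0 0 1' 6; python3 tilt.py w6
```

```text
clock: 11.07
eef_pos: [415.8, 276.3, 147.9]
eef_rot: [-3.142, 0.0, 0.146]
wrist_force: [0.3, 0.7, -1.3]
finger_gap: 25.9
finger_force: 6.0
2891 axis at grip height (along,lat): [ 1.78 -1.09] lean back deg 19.83 lat deg 0.18 rms 0.26
```

```bash
python3 -m handwheel '0 0 0 0 1;0 0 0 0 1;0 0 0.3 0 1;0 0 0.5 0 1;0 0 0.6 0 1;0 0 0.6 0 1;0 0 0.5 0 1;0 0 0.3 0 1;0 0 0 0 1' 40; python3 -m handwheel '0.15 -0.33 0 0 1;0.3 -0.65 0 0 1;0.42 -0.9 0 0 1;0.42 -0.9 0 0 1;0.42 -0.9 0 0 1;0.42 -0.9 0 0 1;0.42 -0.9 0 0 1;0.42 -0.9 0 0 1;0.42 -0.9 0 0 1;0.25 -0.6 0 0 1;0.15 -0.34 0 0 1;0 0 0 0 1'
```

```text
clock: 11.87
eef_pos: [416.6, 276.6, 262.3]
eef_rot: [-3.14, -0.004, 0.146]
wrist_force: [-0.2, -0.2, -1.2]
finger_gap: 25.3
finger_force: 40.0
clock: 12.87
eef_pos: [567.7, -54.7, 258.2]
eef_rot: [-3.141, 0.002, 0.144]
wrist_force: [-1.0, 0.4, -2.4]
finger_gap: 25.6
finger_force: 40.0
```

```bash
python3 -m handwheel '0 0 -0.4 0 1;0 0 -0.5 0 1;0 0 -0.5 0 1;0 0 -0.3 0 1;0 0 0 0 1;0 0 0 0 1'; python3 tilt.py w7
python3 - <<'E'
from h import *
im,D,ci=wload("w7");print(proj(ci,(610,-46,90.5)));save("w7",im,(220,60,440,260),3)
E
```

```text
clock: 13.37
eef_pos: [567.1, -51.5, 191.6]
eef_rot: [-3.141, 0.001, 0.147]
wrist_force: [0.5, 0.0, -1.4]
finger_gap: 25.1
finger_force: 40.0
2899 axis at grip height (along,lat): [ 1.79 -1.07] lean back deg 19.79 lat deg 0.19 rms 0.26
(np.float64(324.2071740192059), np.float64(154.4611464530307))
```

View pics/w7.png

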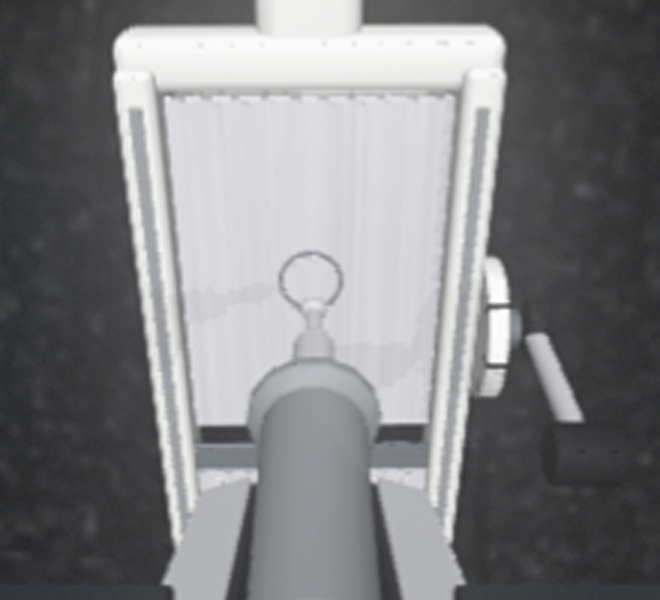

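```bash
cat > rel.py <<'E'
from tilt import *
def rel(n,E,ru,rv):
    G=E+[0,0,19];p=tilt(n,G);im,D,ci=wload(n)
    R3=np.array([[c,-s,0],[s,c,0],[0,0,1]]);A=G+R3@[p[0],p[1],0];d=R3@np.array([p[2],p[3],1]);d/=np.linalg.norm(d)
    P=cloud(ci,D,(280,100,370,150)).reshape(-1,3);P=P[(abs(P[:,2]-98)<12)];M=np.c_[P[:,:2],np.ones(len(P))];k=np.ones(len(P),bool)
    for _ in range(5): q=np.linalg.lstsq(M[k],P[k,2],rcond=None)[0];k=abs(P[:,2]-M@q)<1.5
    nn=np.array([-q[0],-q[1],1]);nn/=np.linalg.norm(nn)
    o,r=ray(ci,ru,rv);t=(q@[o[0],o[1],1]-o[2])/(r[2]-q[0]*r[0]-q[1]*r[1]);S=o+t*r
    print("plane n tilt",np.degrees(np.arccos(nn[2])),np.degrees(np.arctan2(-nn[1],-nn[0])),"k",k.sum(),"angle to gauge",np.degrees(np.arccos(nn@d)))
    # gauge z of grip from handle top not needed: axis hits plate at
    t=(q@[A[0],A[1],1]-A[2])/(d[2]-q[0]*d[0]-q[1]*d[1]);H=A+t*d
    print("spot",S,"axis hit",H,"dist grip-plate",-t,"shift needed xyz",S-H, "n",nn)
if __name__=="__main__":
    import sys
    rel(sys.argv[1],np.array(eval(sys.argv[2])),float(sys.argv[3]),float(sys.argv[4]))
E
python3 rel.py w7 '[567.1,-51.5,191.6]' 323.7 153.3
```

```text
2902 axis at grip height (along,lat): [ 1.8  -1.04] lean back deg 19.79 lat deg 0.19 rms 0.26
plane n tilt 19.89616726374666 8.64162811758774 k 4302 angle to gauge 0.18752014441314627
spot [611.08362756 -45.3302415   90.70741273] axis hit [611.68399361 -46.12855852  90.87881782] dist grip-plate 127.23778585247679 shift needed xyz [-0.60036605  0.79831702 -0.17140509] n [-0.3364532  -0.05113383  0.94031089]
```

```bash
python3 -m handwheel '0.05 0.015 -0.16 0 1;0.05 0.015 -0.16 0 1;0.05 0.015 -0.15 0 1;0 0 0 0 1;0 0 0 0 1;0 0 0 0 1'
cat > f.py <<'E'
from h import *
F=[];P=[]
for _ in range(6): s=read_state();F.append(s["wrist_force"]);P.append(s["eef_pos"]);camera("top")
n=np.array([-.338,-.052,.94]);print(np.mean(F,0).round(2),"axial",(np.mean(F,0)@n).round(2),np.mean(P,0).round(2))
E
python3 f.py; python3 -m handwheel '0.017 0.003 -0.047 0 1;0.008 0.001 -0.023 0 1;0 0 0 0 1;0 0 0 0 1';python3 f.py
```

```text
clock: 13.92
eef_pos: [573.4, -50.6, 173.1]
eef_rot: [-3.141, 0.0, 0.146]
wrist_force: [-1.1, 0.6, -0.5]
finger_gap: 25.5
finger_force: 40.0
[-1.2   0.05 -0.35] axial 0.08 [573.43 -50.7  173.19]
clock: 14.55
eef_pos: [574.5, -50.6, 170.2]
eef_rot: [3.142, -0.0, 0.146]
wrist_force: [-0.6, 0.5, 0.5]
finger_gap: 25.1
finger_force: 40.0
[-1.34 -0.13  0.64] axial 1.06 [574.51 -50.58 170.25]
```

```bash
python3 -m handwheel '0.008 0.001 -0.023 0 1;0.007 0.001 -0.02 0 1;0 0 0 0 1;0 0 0 0 1';python3 f.py; python3 tilt.py w8
python3 - <<'E'
from h import *
im,D,ci=wload("w8");save("w8",im,(260,90,460,240),4)
E
```

```text
clock: 15.18
eef_pos: [575.1, -50.5, 168.5]
eef_rot: [-3.142, -0.0, 0.146]
wrist_force: [-1.4, 0.5, 0.6]
finger_gap: 25.7
finger_force: 40.0
[-1.08  0.21  1.  ] axial 1.29 [575.11 -50.46 168.51]
2905 axis at grip height (along,lat): [ 1.78 -1.06] lean back deg 19.87 lat deg 0.16 rms 0.26
```

View pics/w8.png

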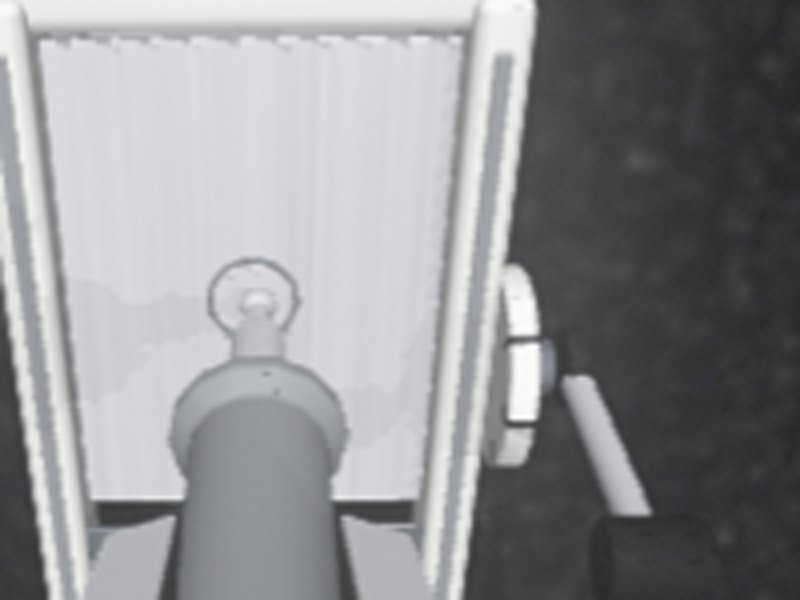

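```bash
python3 -m handwheel '0.008 0.001 -0.023 0 1;0 0 0 0 1;0 0 0 0 1;0 0 0 0 1';python3 f.py; python3 rel.py w8 '[575.1,-50.5,168.5]' 323.5 165
python3 - <<'E'
from h import *
im,D,ci=wload("w8")
# flange front edge: distance from plate normal for grey flange pixels & check knob
P=cloud(ci,D,(300,175,350,205)).reshape(-1,3);n=np.array([-.338,-.052,.94]);h=(P-[611,-45.5,90.7])@n
print(np.histogram(h,bins=np.arange(-5,80,3)))
E
```

```text
clock: 15.87
eef_pos: [575.4, -50.4, 167.6]
eef_rot: [-3.142, -0.0, 0.146]
wrist_force: [-0.5, 0.1, 1.2]
finger_gap: 25.5
finger_force: 40.0
[-1.13  0.34  1.53] axial 1.8 [575.41 -50.42 167.57]
2901 axis at grip height (along,lat): [ 1.78 -1.03] lean back deg 19.87 lat deg 0.16 rms 0.26
plane n tilt 19.64305476792226 8.779473621400252 k 4099 angle to gauge 0.2872591518313996
spot [610.80863386 -45.49372471  90.76594154] axis hit [611.53396023 -46.23001587  90.98168715] dist grip-plate 102.62959822725728 shift needed xyz [-0.72532637  0.73629117 -0.21574561] n [-0.33222064 -0.05130861  0.94180511]
(array([  0, 446,  18,   0,   0,   0,   0,   0,   0,   2,   8,  18,  24,
         6,   0,   0,   0,   0,   0,  24, 125, 310, 124,  78,  80,  81,
        67,  62]), array([-5, -2,  1,  4,  7, 10, 13, 16, 19, 22, 25, 28, 31, 34, 37, 40, 43,
       46, 49, 52, 55, 58, 61, 64, 67, 70, 73, 76, 79]))
```

```bash
python3 -c "
from cell import *
print(sign_off())"
```

```text
the job is handed in; nothing more can be done
None
```

I set the lever to its middle mark (measured about 0.78–0.79 rad, aim 0.8). The gripper is still holding the gauge with its tip inside the ring, square to the plate to about 0.3°, and pressed in about 6 mm of its 12 mm travel, judged mainly from the wrist force; the job was handed in at about 16 s.

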